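# Empty the nutmeg shaker into its tray

### The arm

A 6-joint arm with a two-finger parallel gripper is mounted at the origin on the work surface. World frame = base frame: x ahead of the robot, y to its left, z up, the work surface at z = 0. Lengths are in m, angles in rad, forces in N, time in s.
With the tool pointing down it reaches from about 0.425 to 0.95 m from the base axis. Payload 3.5 kg.
Tool frame: the origin (TCP) lies at the very end of the fingers, on their centre line; the grasp point (between the pads) lies behind it (ctrl.grasp_offset is the z of the grasp point in the tool frame, in m); z points along the fingers, x is the direction in which the jaws open and shut, and the axes are right-handed (so a half turn about z gives the same grasp; the last joint's range is limited). The gripper opens to 85 mm and grips with 20 to 120 N. Pads are 22 mm wide; open, the fingers measure 114 mm over their backs; the gripper's body (76 mm by 85 mm) begins 54 mm behind the grasp point. The pads swing forward as they close: fully open they stand 13 mm farther back than shut.
Start: joints at [1.011, 0.286, 1.577, -0, 1.279, -0.15], TCP at [0.269, 0.619, 0.199] pointing down, gripper open.
Joint ranges: [-2.77, 2.77], [-0.9, 2.22], [0.21, 2.48], [-1.53, 4.67], [0.24, 2.81], [-2.84, 2.84]. Speed limits (rad/s): [2.79, 2.79, 3.14, 3.14, 3.14, 3.14].

### API

Orientations are given as a unit quaternion [x, y, z, w].
In Python, from plant import ctrl gives the robot as it stands.
- The arm moves only by the shell command python3 -m jog 'ROWS' [FORCE]. ROWS is JSON, a list of rows, each an object with "grip": the closure, from 0 (fully open) to 1 (shut); "xyz": the shift along the tool's x, y, z in m, a list of three; "dr": the turn, a rotation vector about the tool's x, y, z in rad, a list of three. A call has 1 to 12 rows; each row is the pose to reach, as a shift and turn from the pose commanded when the call began, along the tool's axes at that moment; what a row does not reach only later rows make up. A row lasts 1/12 s, in which the tool goes at most 41.7 mm and 7.16 degrees, less where a joint would pass 70% of its speed; a pose out of reach is approached as far as the arm can. A call with a gripper value outside its range is refused whole. The fingers move at their own pace and stop on an object; FORCE is the grip in N (left out, the last holds). Time passes only in rows, so rows that repeat a pose let the fingers close. It gives the time, the measured TCP pose, the force and the opening at its end, in the units of the state.
- ctrl.get_state(): the state, without advancing time (a new reading comes with each control period).
- ctrl.read_camera(name): name is "scene" or "top"; returns the picture (420x560x3 uint8, red, green, blue); there is no depth.
- ctrl.get_calibration(name): a dict with "mtx" (3x3 intrinsics, pixels), "k1" (the pictures are not rectified: a ray, as slopes to the right and down, at radius r is drawn at 1 + k1 r^2 times it, then the intrinsics apply), "R" (3x3) and "t" (3): a world point X has camera coordinates R X + t. Camera axes: x right, y down, z forward; pixel columns grow to the right and rows downward; lengths in m; the calibration is good to about 2 mm. A picture is of the moment at which its call begins. get_calibration takes no time and is no camera call.
- ctrl.sign_off(): hands the job in, once; it reports no verdict.
The state is a dict: "time": time; "qpos": joint angles; "dq": joint speeds; "joint_efforts": joint torques, N m; "eef_pos": TCP position; "tcp_rot": TCP orientation; "contact_force": force on the tool from outside, world axes, zero at the start; "wrist_torque": the same for the moment, N m; "opening": opening from 0.0 (shut) to 1.0 (fully open).
Only numpy, scipy, OpenCV 4.12 (cv2) and the standard library are available. Lean on these libraries where they do the work, as an engineer would, in place of code of your own. Each camera call takes 0.05 s, during which the arm holds its last target.

### The job

In the tipping stand hangs a blue-glazed shaker with a perforated steel cap. Unscrew the cap and set it right way up in the middle of the stand's round cork pad, then swing the shaker over by its wooden handle so that both nutmegs pour out of the wide mouth into the steel tray and stay there.

Things in the scene. Friction and masses are not known exactly. Their poses are not given: they have to be found in the camera images.
- cap: Perforated steel cap on the blue jar, 72 mm across, 28 tall; origin: centre of its underside, z up. Black grip bar on top (46 long along x, 14 thick along y, 28 to 48 above the origin): pinch it across. Bayonet: held down until turned 50 to 100 degrees counterclockwise seen from above (aim for 70; clockwise is blocked), easily, then lifts straight off, clear after 30 mm. 2 mm play, 56 to 104 g.
- stand: Fixed tipping stand; origin on the table, z up, x to the back; mm. Blue jar hinged on a line along y through x 30, z 120 (rim z 170, brass posts to z 137). Handle: round wooden bar, 14 thick, y -58 to -128, 75 from the hinge line; starts at x 98, z 152. Swing it up over the top to the front by 135 degrees (stop 140), 4 N, turning in the grip; it stays. Cork pad 96 across: centre -50, 155, top z 16.
- nutmeg_a: Brown nutmeg, ellipsoid 26 mm long (its x), 20 thick, 10 g, origin at its centre; starts loose inside the capped jar (bore 48 mm, floor at z 76 of the stand). It must end in the open steel tray on the stand, below and in front of the jar, inside in the stand's frame: x -137 to 47, y -38 to 38, floor z 15, wall tops z 45.
- nutmeg_b: The other nutmeg: brown ellipsoid 26 mm long (its x), 20 thick, 10 g, origin at its centre; starts beside the first inside the jar, goes into the same tray.
Not all that is in view belongs to the job. Leave any pink or red look-alike of the cap alone.

How it is judged:
By the outcome, as a careful person would: the job done as asked, in the order asked, and still so for the second after the job is handed in, with the robot touching nothing.
It also fails if it takes over 64 s, if anything falls off the work surface, if the arm or the gripper's body presses on something with over 40 N, if the wrist force passes 120 N, or if a joint passes its speed limit or range.

## Working session

There is one attempt and no reset: what is moved stays moved. The work goes in short steps, Python scripts to look and compute and a shell command to move; the robot and the scene stay as the last step left them, time stands still between calls to the robot, and variables do not carry over. Pictures are saved under pics/ and viewed, and the job is handed in when it is done.

```bash
mkdir -p pics; ls; python3 - <<'E'
from plant import ctrl
import cv2
print(ctrl.get_state()); print(ctrl.grasp_offset)
for n in("scene","top"):
    cv2.imwrite(f"pics/{n}0.png",ctrl.read_camera(n)[:,:,::-1]); print(ctrl.get_calibration(n))
E
```

```text
pics
{'time': 0.0, 'qpos': array([ 1.01101040e+00,  2.87193394e-01,  1.57819661e+00,  2.41256544e-05,
        1.27861686e+00, -1.49997161e-01]), 'dq': array([ 2.35907549e-04, -2.72013792e-05,  1.76843026e-03, -1.82976029e-03,
       -6.96532507e-04,  2.30066801e-04]), 'joint_efforts': array([ 4.92517793e-04, -4.05975151e+01, -2.92631328e+01, -1.26004193e-04,
        5.79469561e-03, -1.78698400e-05]), 'eef_pos': array([0.26849473, 0.61848889, 0.19741818]), 'tcp_rot': array([ 8.36187763e-01,  5.48441946e-01, -1.10178354e-03,  4.93270019e-04]), 'contact_force': array([-0.16283108, -0.85024888, -0.30677658]), 'wrist_torque': array([-0.01597149, -0.02021304, -0.02466782]), 'opening': 0.9996283712198353}
-0.0187
{'mtx': array([[408.75256105,   0.        , 282.3256224 ],
       [  0.        , 408.75256105, 209.59824311],
       [  0.        ,   0.        ,   1.        ]]), 'k1': -0.05823129561011029, 'R': array([[ 0.18881638,  0.98200812, -0.00290288],
       [ 0.80670319, -0.15679379, -0.56977686],
       [-0.55998066,  0.10524145, -0.82179432]]), 't': array([-0.11879004, -0.44356126,  1.08744599])}
{'mtx': array([[525.19289503,   0.        , 277.77521247],
       [  0.        , 525.19289503, 202.47671855],
       [  0.        ,   0.        ,   1.        ]]), 'k1': -0.059501501543679204, 'R': array([[ 0.07176826, -0.99742018,  0.00151753],
       [-0.97669429, -0.07058535, -0.20269673],
       [ 0.20228092,  0.01306503, -0.97924039]]), 't': array([-0.04119527,  0.6087014 ,  0.67923763])}
```

View pics/scene0.png

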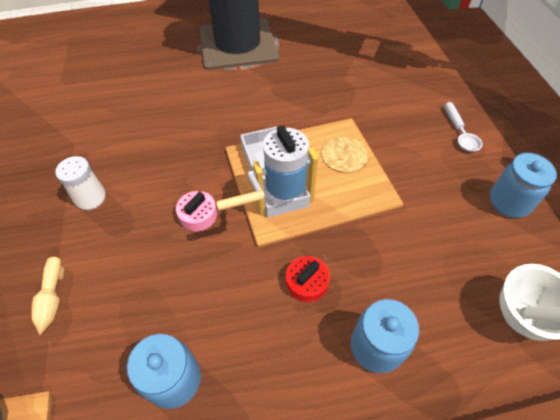

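View pics/top0.png

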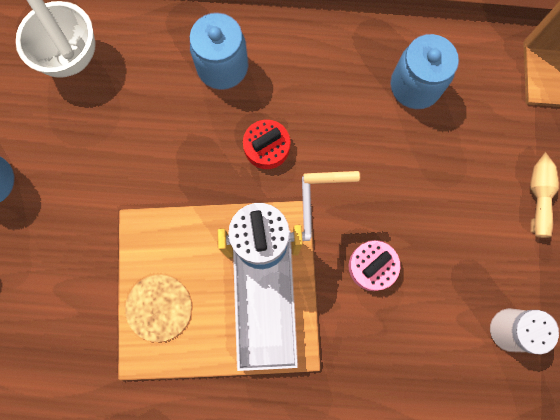

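The scene view shows the stand with the capped jar near (287,160), the cork at (345,154), and the handle at (240,201). In the top view the cap is at (259,234), the cork at (159,308), and the handle runs from (305,180) to (358,176). The pink and red caps are decoys.

```bash
cat > h.py <<'E'
import numpy as np, cv2
from plant import ctrl
def ray(n,uv):
    c=ctrl.get_calibration(n); M=c["mtx"]; 
    p=cv2.undistortPoints(np.array([[uv]],float),M,np.array([c["k1"],0,0,0.]))[0,0]
    d=c["R"].T@np.array([p[0],p[1],1]); return -c["R"].T@c["t"], d/np.linalg.norm(d)
def onz(n,uv,z):
    o,d=ray(n,uv); return o+d*(z-o[2])/d[2]
def tri(a,b):
    o1,d1=ray("scene",a);o2,d2=ray("top",b)
    s=np.linalg.lstsq(np.c_[d1,-d2],o2-o1,rcond=None)[0]
    p,q=o1+s[0]*d1,o2+s[1]*d2; return (p+q)/2, np.linalg.norm(p-q)
def proj(n,X):
    c=ctrl.get_calibration(n)
    return cv2.projectPoints(np.array([X],float).reshape(-1,1,3),cv2.Rodrigues(c["R"])[0],c["t"],c["mtx"],np.array([c["k1"],0,0,0.]))[0].reshape(-1,2)
E
python3 - <<'E'
import cv2
s=cv2.imread("pics/scene0.png");t=cv2.imread("pics/top0.png")
cv2.imwrite("pics/s1.png",cv2.resize(s[105:245,185:385],None,fx=4,fy=4,interpolation=2))
cv2.imwrite("pics/t1.png",cv2.resize(t[160:385,110:370],None,fx=3,fy=3,interpolation=2)[:600])
E
```

```text
(no output)
```

View pics/s1.png

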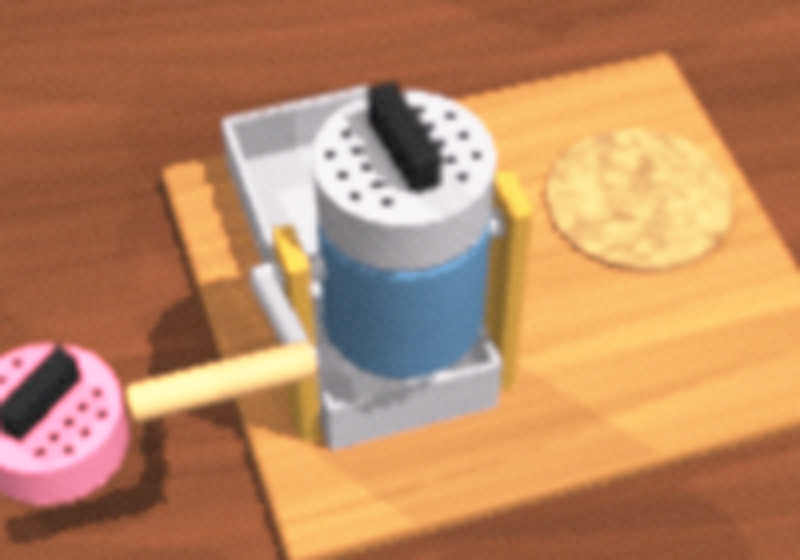

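View pics/t1.png

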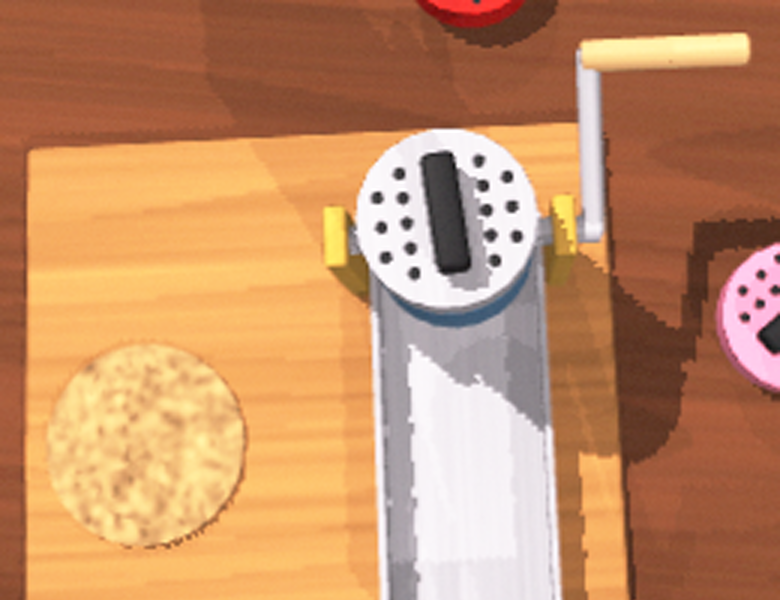

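```bash
python3 - <<'E'
from h import *
S=lambda u,v:(185+u/4-.4,105+v/4-.4); T=lambda u,v:(110+u/3-.3,160+v/3-.3)
P={}
for k,a,b in [("cork",(641,197),(146,445)),("hin",(310,360),(583,54)),("hout",(135,403),(748,49)),("bar",(403,137),(444,212)),("barA",(384,88),(436,154)),("barB",(424,183),(454,270)),("capdisc",(405,155),(447,220)),("postL",(512,190),(335,233)),("postR",(288,245),(563,222))]:
    P[k],e=tri(S(*a),T(*b)); print(k,P[k].round(4),round(e,4))
print("corkz",onz("scene",S(641,197),.016),onz("top",T(146,445),.016))
# fit yaw
names=["cork","hin","hout"];L=np.array([[-.05,.155],[.098,-.058],[.098,-.128]])
W=np.array([onz("top",T(146,445),.016)[:2]/2+onz("scene",S(641,197),.016)[:2]/2,P["hin"][:2],P["hout"][:2]])
lc,wc=L.mean(0),W.mean(0);A=(L-lc);B=(W-wc)
th=np.arctan2((A[:,0]*B[:,1]-A[:,1]*B[:,0]).sum(),(A*B).sum())
R=np.array([[np.cos(th),-np.sin(th)],[np.sin(th),np.cos(th)]]);t=wc-R@lc
print("yaw",np.degrees(th),"t",t,"res",W-(L@R.T+t))
for nm,p in [("jar",[.03,0]),("cork",[-.05,.155]),("hmid",[.098,-.093])]: print(nm,R@p+t)
d=P["barB"]-P["barA"];print("bar deg",np.degrees(np.arctan2(d[1],d[0])))
# check plate/top projections
Xs=[np.r_[R@np.array(p[:2])+t,p[2]] for p in [(.03,0,.175),(.098,-.058,.152),(.098,-.128,.152),(-.05,.155,.016),(-.137,-.038,.045),(-.137,.038,.045)]]
print(proj("top",Xs).round(0),proj("scene",Xs).round(0))
E
```

```text
cork [0.4514 0.1649 0.0164] 0.0005
hin [ 0.625  -0.0292  0.1537] 0.0005
hout [ 0.6322 -0.0964  0.154 ] 0.0019
bar [0.5499 0.0212 0.1858] 0.0014
barA [0.5641 0.0176 0.2265] 0.0138
barB [0.534  0.0252 0.1416] 0.0146
capdisc [0.5486 0.0213 0.1744] 0.0006
postL [0.5446 0.068  0.1406] 0.0009
postR [ 0.5561 -0.0266  0.14  ] 0.0022
corkz [0.45106146 0.16531263 0.016     ] [0.45135152 0.16472308 0.016     ]
yaw 7.042233320932165 t [0.51990805 0.01744678] res [[-7.56099583e-05 -1.29561530e-04]
 [ 7.55693108e-04 -1.06145443e-03]
 [-6.80083150e-04  1.19101596e-03]]
jar [0.54968173 0.02112481]
cork [0.4512821  0.16514742]
hmid [ 0.62857062 -0.06283674]
bar deg 165.88203742386807
[[259. 232.]
 [303. 179.]
 [359. 176.]
 [158. 308.]
 [295. 365.]
 [240. 368.]] [[286. 144.]
 [263. 195.]
 [217. 207.]
 [345. 154.]
 [242. 136.]
 [278. 128.]]
```

```bash
cat >> h.py <<'E'
from scipy.spatial.transform import Rotation as Ro
def go(xyz,phi):
    """print tool-frame shift and turn to world xyz, tool down with tool x at phi deg"""
    s=ctrl.get_state(); r=Ro.from_quat(s["tcp_rot"])
    R=Ro.from_euler('z',phi,degrees=True)*Ro.from_euler('x',180,degrees=True)
    print("t",round(s["time"],2),"pos",s["eef_pos"].round(4),"F",s["contact_force"].round(1),"open",round(s["opening"],3))
    print("xyz",r.inv().apply(np.array(xyz)-s["eef_pos"]).round(4),"dr",(r.inv()*R).as_rotvec().round(4))
E
python3 - <<'E'
from h import *
S=lambda u,v:(185+u/4-.4,105+v/4-.4); T=lambda u,v:(110+u/3-.3,160+v/3-.3)
a,b=onz("top",T(437,154),.194),onz("top",T(453,270),.19); print(a,b,np.degrees(np.arctan2(*(a-b)[1::-1])))
a2,b2=onz("scene",S(424,183),.185),onz("scene",S(384,90),.192); print(a2,b2,np.degrees(np.arctan2(*(a2-b2)[1::-1])))
ang=np.degrees(np.arctan2(*(a-b)[1::-1]))
go([.5497,.0212,.26],ang-90)
E
```

```text
[0.57099296 0.02596669 0.194     ] [0.52732906 0.01650126 0.19      ] 12.231276816627684
[0.57425547 0.02381915 0.185     ] [0.52952359 0.01698337 0.192     ] 8.68854494883325
t 0.1 pos [0.2685 0.6186 0.1975] F [ 0.7 -0.1  0.8] open 0.995
xyz [-0.436   0.4959 -0.0617] dr [2.6000e-03 1.3000e-03 2.5184e+00]
```

```bash
python3 -m jog '[{"grip":0,"xyz":[0,0,-0.06],"dr":[0,0,0]},{"grip":0,"xyz":[0,0,-0.06],"dr":[0,0,0]},{"grip":0,"xyz":[-0.436,0.496,-0.062],"dr":[0,0,2.52]},{"grip":0,"xyz":[-0.436,0.496,-0.062],"dr":[0,0,2.52]},{"grip":0,"xyz":[-0.436,0.496,-0.062],"dr":[0,0,2.52]},{"grip":0,"xyz":[-0.436,0.496,-0.062],"dr":[0,0,2.52]},{"grip":0,"xyz":[-0.436,0.496,-0.062],"dr":[0,0,2.52]},{"grip":0,"xyz":[-0.436,0.496,-0.062],"dr":[0,0,2.52]},{"grip":0,"xyz":[-0.436,0.496,-0.062],"dr":[0,0,2.52]},{"grip":0,"xyz":[-0.436,0.496,-0.062],"dr":[0,0,2.52]},{"grip":0,"xyz":[-0.436,0.496,-0.062],"dr":[0,0,2.52]},{"grip":0,"xyz":[-0.436,0.496,-0.062],"dr":[0,0,2.52]}]'
python3 -c "
from h import *
go([.5497,.0212,.26],-78)"
```

```text
time: 1.1
eef_pos: [0.4464, 0.2402, 0.2597]
tcp_rot: [0.999, -0.047, -0.0, 0.0]
contact_force: [1.1, 0.1, -0.4]
opening: 0.998
t 1.1 pos [0.4464 0.2402 0.2597] F [ 1.1  0.1 -0.4] open 0.998
xyz [ 0.1236  0.2082 -0.0003] dr [3.0000e-04 3.0000e-04 1.2665e+00]
```

```bash
python3 -m jog '[{"grip":0,"xyz":[0.1236,0.2082,0],"dr":[0,0,1.267]},{"grip":0,"xyz":[0.1236,0.2082,0],"dr":[0,0,1.267]},{"grip":0,"xyz":[0.1236,0.2082,0],"dr":[0,0,1.267]},{"grip":0,"xyz":[0.1236,0.2082,0],"dr":[0,0,1.267]},{"grip":0,"xyz":[0.1236,0.2082,0],"dr":[0,0,1.267]},{"grip":0,"xyz":[0.1236,0.2082,0],"dr":[0,0,1.267]},{"grip":0,"xyz":[0.1236,0.2082,0],"dr":[0,0,1.267]},{"grip":0.3,"xyz":[0.1236,0.2082,0],"dr":[0,0,1.267]},{"grip":0.3,"xyz":[0.1236,0.2082,0],"dr":[0,0,1.267]},{"grip":0.3,"xyz":[0.1236,0.2082,0],"dr":[0,0,1.267]},{"grip":0.3,"xyz":[0.1236,0.2082,0],"dr":[0,0,1.267]},{"grip":0.3,"xyz":[0.1236,0.2082,0],"dr":[0,0,1.267]}]' 40
python3 -c "
from h import *
go([.5497,.0212,.177],-78)"
```

```text
time: 2.1
eef_pos: [0.5507, 0.0237, 0.2596]
tcp_rot: [0.78, -0.626, -0.0, 0.0]
contact_force: [0.7, -0.9, 0.1]
opening: 0.701
t 2.1 pos [0.5507 0.0237 0.2596] F [ 0.7 -0.9  0.1] open 0.701
xyz [0.0023 0.0014 0.0826] dr [0.0008 0.0003 0.0076]
```

```bash
python3 -m jog '[{"grip":0.3,"xyz":[0,0,0.03],"dr":[0,0,0]},{"grip":0.3,"xyz":[0,0,0.05],"dr":[0,0,0]},{"grip":0.3,"xyz":[0,0,0.05],"dr":[0,0,0]},{"grip":0.3,"xyz":[0,0,0.05],"dr":[0,0,0]}]'
python3 - <<'E'
from h import *
go([.5497,.0212,.177],-78)
cv2.imwrite("pics/s2.png",cv2.resize(ctrl.read_camera("scene")[60:220,185:385,::-1],None,fx=3.5,fy=3.5,interpolation=2))
cv2.imwrite("pics/t2.png",cv2.resize(ctrl.read_camera("top")[130:330,160:360,::-1],None,fx=3,fy=3,interpolation=2))
E
```

```text
time: 2.43
eef_pos: [0.55, 0.024, 0.2088]
tcp_rot: [0.779, -0.626, -0.001, 0.001]
contact_force: [-0.1, 0.5, 0.0]
opening: 0.7
t 2.43 pos [0.55   0.024  0.2088] F [-0.1  0.5  0. ] open 0.7
xyz [0.0027 0.0008 0.0318] dr [0.0031 0.0011 0.0073]
```

View pics/s2.png

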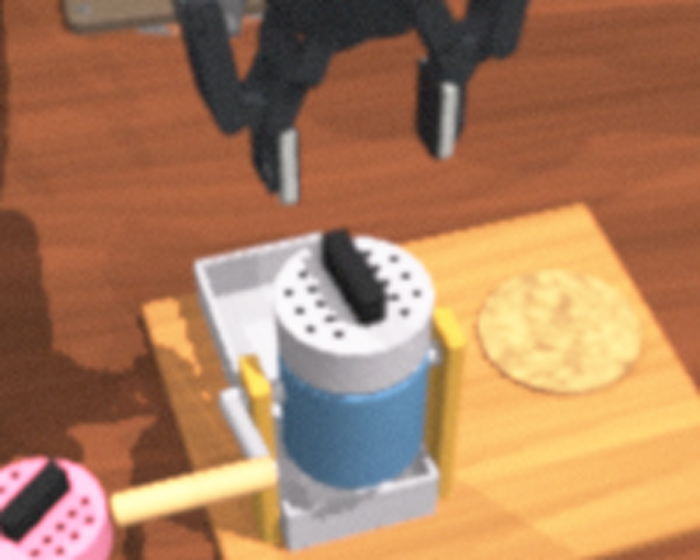

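View pics/t2.png

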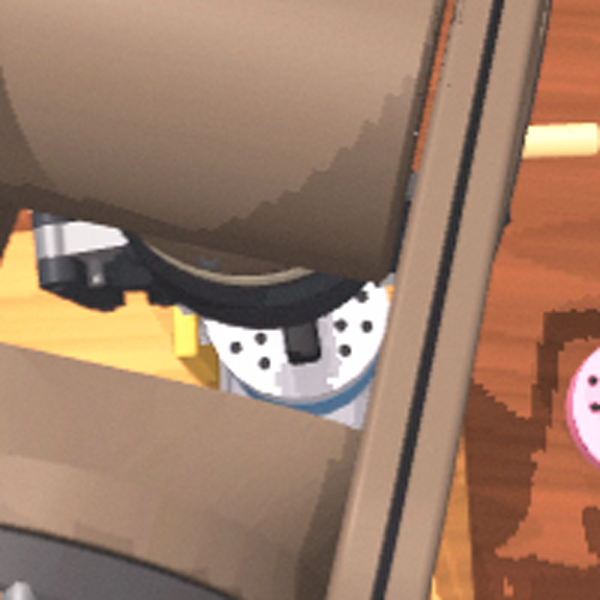

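The fingers straddle the bar in both views, but they look high in the scene view: tips at crop (288,200) and (447,155). I'll check this by projecting the TCP.

```bash
python3 - <<'E'
from h import *
p=proj("scene",[[.55,.024,.209],[.55,.024,.219],[.55,.021,.195],[.55,.021,.185]]);print((p-[185,60])*3.5)
print(tri((185+288/3.5,60+200/3.5),(160+300/3,130+280/3)))
E
```

```text
[[359.39860123 236.56402762]
 [359.5802552  219.22748009]
 [352.39244649 261.03061235]
 [352.30765582 277.31966765]]
(array([0.54937606, 0.00590713, 0.23427796]), np.float64(0.023686280824027985))
```

```bash
python3 - <<'E'
from h import *
go([.5497,.0212,.177],-78)
cv2.imwrite("pics/s3.png",cv2.resize(ctrl.read_camera("scene")[60:220,185:385,::-1],None,fx=3.5,fy=3.5,interpolation=2))
go([.5497,.0212,.177],-78); print(ctrl.get_state()["dq"])
E
```

```text
t 2.53 pos [0.5517 0.0237 0.2116] F [-0.1 -0.3  0.3] open 0.701
xyz [0.002  0.0026 0.0346] dr [-0.002  -0.0008  0.0066]
t 2.58 pos [0.552  0.0237 0.2121] F [-0.2  0.2  1.2] open 0.701
xyz [0.0019 0.0029 0.0351] dr [-0.0029 -0.0011  0.0062]
[-0.00038343 -0.00359817 -0.00638218 -0.00043117 -0.00256619  0.00393817]
```

View pics/s3.png

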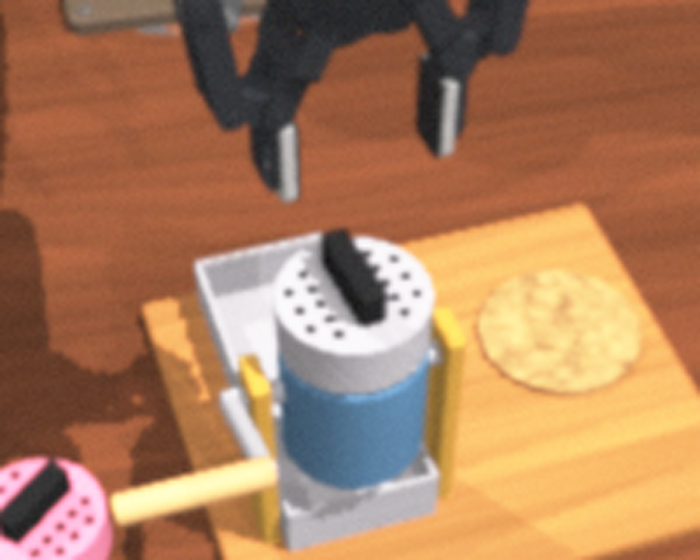

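```bash
python3 -m jog '[{"grip":0.6,"xyz":[0.002,0.0028,0],"dr":[0,0,0]},{"grip":0.6,"xyz":[0.002,0.0028,0.01],"dr":[0,0,0]},{"grip":0.6,"xyz":[0.002,0.0028,0.017],"dr":[0,0,0]},{"grip":0.6,"xyz":[0.002,0.0028,0.017],"dr":[0,0,0]},{"grip":0.6,"xyz":[0.002,0.0028,0.017],"dr":[0,0,0]},{"grip":0.6,"xyz":[0.002,0.0028,0.017],"dr":[0,0,0]}]'
python3 - <<'E'
from h import *
go([.5497,.0212,.177],-78)
cv2.imwrite("pics/s4.png",cv2.resize(ctrl.read_camera("scene")[60:220,185:385,::-1],None,fx=3.5,fy=3.5,interpolation=2))
E
```

```text
time: 3.08
eef_pos: [0.5485, 0.0212, 0.1928]
tcp_rot: [0.779, -0.627, -0.0, 0.0]
contact_force: [-0.3, 0.3, 0.4]
opening: 0.397
t 3.08 pos [0.5485 0.0212 0.1928] F [-0.3  0.3  0.4] open 0.397
xyz [ 0.0003 -0.0011  0.0158] dr [0.0004 0.0002 0.0054]
```

View pics/s4.png

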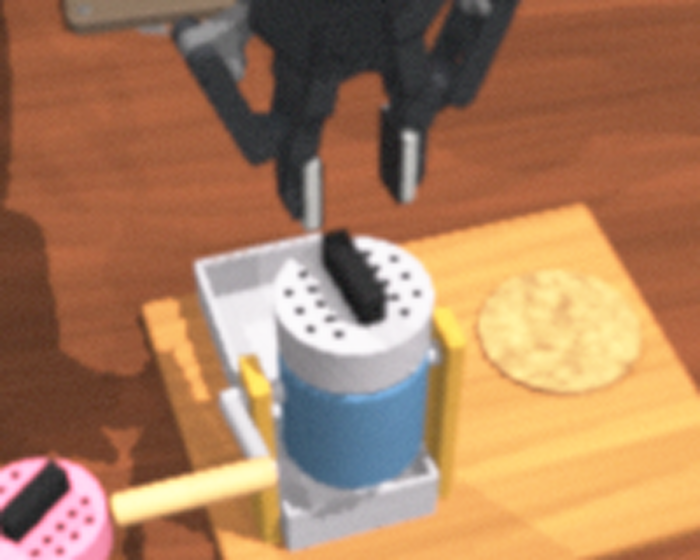

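```bash
python3 -m jog '[{"grip":0.6,"xyz":[0,-0.001,0.005],"dr":[0,0,0]},{"grip":0.6,"xyz":[0,-0.001,0.01],"dr":[0,0,0]},{"grip":0.6,"xyz":[0,-0.001,0.015],"dr":[0,0,0]},{"grip":0.6,"xyz":[0,-0.001,0.015],"dr":[0,0,0]},{"grip":0.6,"xyz":[0,-0.001,0.015],"dr":[0,0,0]}]'
python3 - <<'E'
from h import *
go([.5497,.0212,.177],-78)
cv2.imwrite("pics/s5.png",cv2.resize(ctrl.read_camera("scene")[60:220,185:385,::-1],None,fx=3.5,fy=3.5,interpolation=2))
cv2.imwrite("pics/t5.png",cv2.resize(ctrl.read_camera("top")[130:330,160:360,::-1],None,fx=3,fy=3,interpolation=2))
E
```

```text
time: 3.55
eef_pos: [0.5492, 0.0215, 0.1773]
tcp_rot: [0.779, -0.627, -0.001, 0.0]
contact_force: [0.4, -0.1, -0.3]
opening: 0.4
t 3.55 pos [0.5492 0.0215 0.1773] F [ 0.4 -0.1 -0.3] open 0.4
xyz [ 0.0004 -0.0005  0.0003] dr [0.0014 0.0005 0.0054]
```

View pics/s5.png

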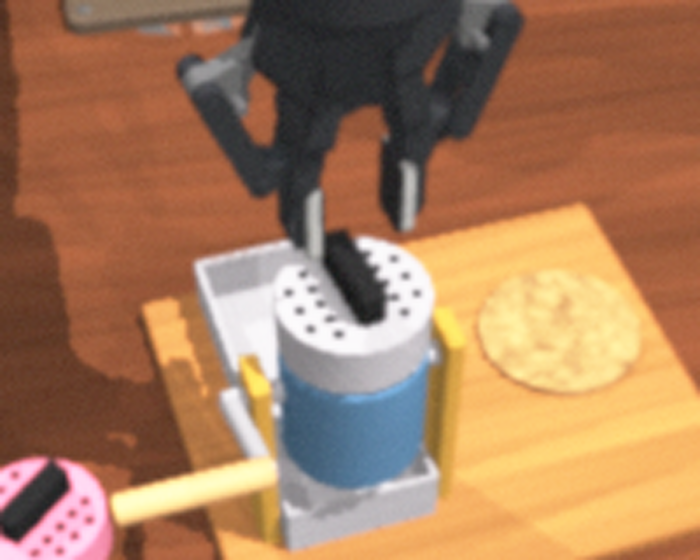

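View pics/t5.png

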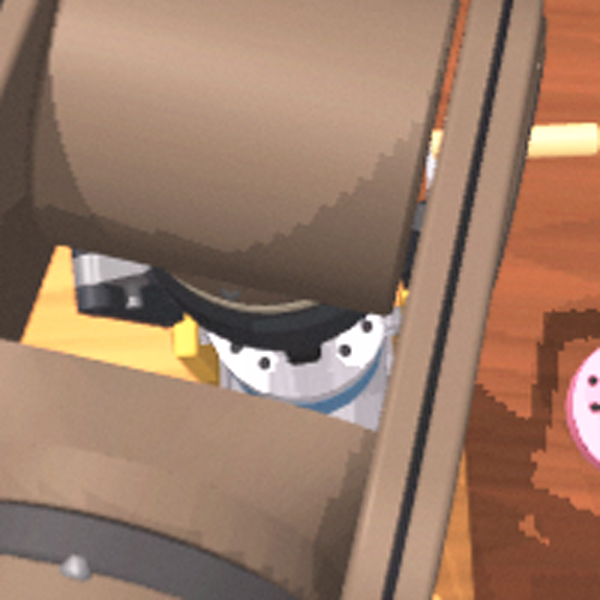

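```bash
python3 - <<'E'
from h import *
print((proj("top",[[.51,.021,.25],[.51,.021,.29],[.51,.021,.31]])-[160,130])*3)
# candidate fingertip front corners: tool y = +-11mm, inner faces +-17mm along tool x, at several tip heights/x-offsets
r=Ro.from_quat(ctrl.get_state()["tcp_rot"]);p=ctrl.get_state()["eef_pos"]
print(r.as_matrix().round(2))
for dz in (0,-.01,-.02,-.03):
  X=[p+r.apply([sx*.017,sy*.011,dz]) for sx in(1,-1) for sy in(1,-1)]
  print(dz,((proj("scene",X)-[185,60])*3.5).round(0).tolist())
E
```

```text
[[279.68562255 388.45022959]
 [274.08724013 376.30022764]
 [270.94471687 369.47885342]]
[[ 0.21 -0.98 -0.  ]
 [-0.98 -0.21 -0.  ]
 [ 0.    0.   -1.  ]]
0 [[308.0, 282.0], [327.0, 316.0], [378.0, 261.0], [398.0, 293.0]]
-0.01 [[308.0, 266.0], [327.0, 300.0], [378.0, 245.0], [399.0, 277.0]]
-0.02 [[307.0, 250.0], [327.0, 283.0], [379.0, 228.0], [399.0, 261.0]]
-0.03 [[307.0, 233.0], [327.0, 267.0], [379.0, 211.0], [400.0, 244.0]]
```

```bash
python3 -m jog '[{"grip":0.6,"xyz":[0,0,0.004],"dr":[0,0,0]},{"grip":0.6,"xyz":[0,0,0.008],"dr":[0,0,0]},{"grip":0.6,"xyz":[0,0,0.012],"dr":[0,0,0]},{"grip":0.6,"xyz":[0,0,0.012],"dr":[0,0,0]},{"grip":0.6,"xyz":[0,0,0.012],"dr":[0,0,0]}]'
python3 - <<'E'
from h import *
go([.5497,.0212,.177],-78)
cv2.imwrite("pics/s6.png",cv2.resize(ctrl.read_camera("scene")[100:200,220:340,::-1],None,fx=6,fy=6,interpolation=2))
E
```

```text
time: 4.07
eef_pos: [0.5493, 0.0214, 0.1655]
tcp_rot: [0.779, -0.627, -0.0, 0.0]
contact_force: [0.2, 0.1, -0.9]
opening: 0.397
t 4.07 pos [0.5493 0.0214 0.1655] F [ 0.2  0.1 -0.9] open 0.397
xyz [ 0.0003 -0.0004 -0.0115] dr [0.001  0.0004 0.0053]
```

View pics/s6.png

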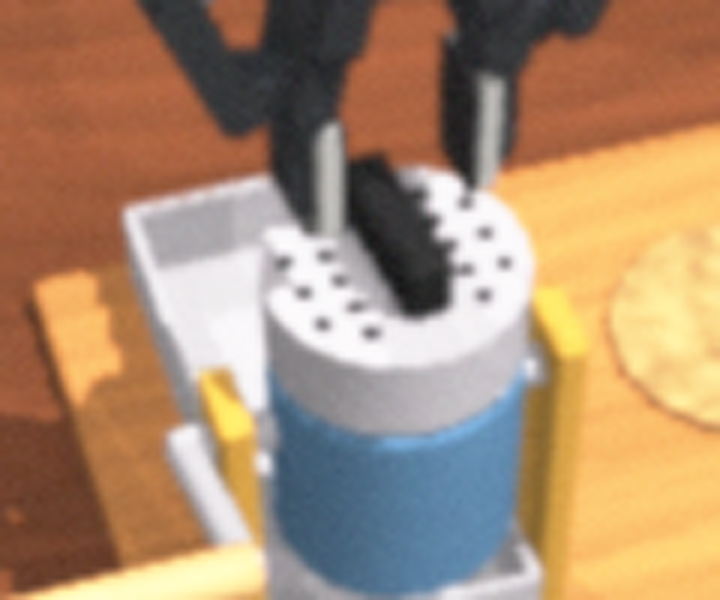

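```bash
python3 -m jog '[{"grip":0.6,"xyz":[0,0,0.004],"dr":[0,0,0]},{"grip":0.6,"xyz":[0,0,0.008],"dr":[0,0,0]},{"grip":0.6,"xyz":[0,0,0.012],"dr":[0,0,0]},{"grip":0.6,"xyz":[0,0,0.012],"dr":[0,0,0]},{"grip":0.6,"xyz":[0,0,0.012],"dr":[0,0,0]}]'
python3 - <<'E'
from h import *
go([.5497,.0212,.177],-78)
cv2.imwrite("pics/s7.png",cv2.resize(ctrl.read_camera("scene")[100:200,220:340,::-1],None,fx=6,fy=6,interpolation=2))
E
```

```text
time: 4.53
eef_pos: [0.5493, 0.0215, 0.1535]
tcp_rot: [0.779, -0.627, -0.0, 0.0]
contact_force: [-0.1, -0.5, -0.8]
opening: 0.396
t 4.53 pos [0.5493 0.0215 0.1535] F [-0.1 -0.5 -0.8] open 0.396
xyz [ 0.0003 -0.0004 -0.0235] dr [0.001  0.0004 0.0054]
```

View pics/s7.png

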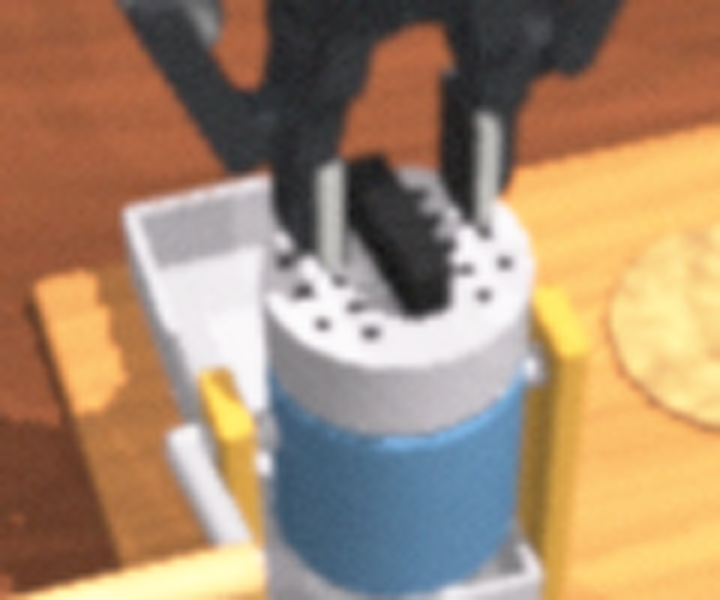

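```bash
python3 -m jog '[{"grip":0.6,"xyz":[0,0,0.003],"dr":[0,0,0]},{"grip":0.6,"xyz":[0,0,0.006],"dr":[0,0,0]},{"grip":0.6,"xyz":[0,0,0.009],"dr":[0,0,0]},{"grip":0.6,"xyz":[0,0,0.009],"dr":[0,0,0]},{"grip":0.75,"xyz":[0,0,0.009],"dr":[0,0,0]},{"grip":0.75,"xyz":[0,0,0.009],"dr":[0,0,0]},{"grip":0.75,"xyz":[0,0,0.009],"dr":[0,0,0]}]'
python3 - <<'E'
from h import *
go([.5497,.0212,.177],-78)
cv2.imwrite("pics/s8.png",cv2.resize(ctrl.read_camera("scene")[100:200,220:340,::-1],None,fx=6,fy=6,interpolation=2))
E
```

```text
time: 5.17
eef_pos: [0.5497, 0.0214, 0.1452]
tcp_rot: [0.779, -0.627, 0.0, -0.0]
contact_force: [-0.4, 1.1, -0.6]
opening: 0.249
t 5.17 pos [0.5497 0.0214 0.1452] F [-0.4  1.1 -0.6] open 0.249
xyz [ 0.0002  0.0001 -0.0318] dr [-0.0003 -0.0001  0.0053]
```

View pics/s8.png

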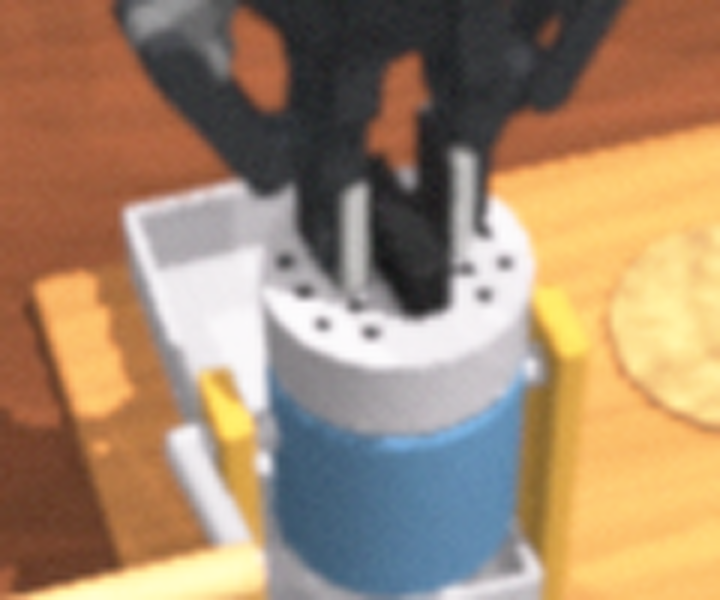

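```bash
python3 -m jog '[{"grip":0.85,"xyz":[0,0,0.002],"dr":[0,0,0]},{"grip":1,"xyz":[0,0,0.002],"dr":[0,0,0]},{"grip":1,"xyz":[0,0,0.002],"dr":[0,0,0]},{"grip":1,"xyz":[0,0,0.002],"dr":[0,0,0]},{"grip":1,"xyz":[0,0,0.002],"dr":[0,0,0]},{"grip":1,"xyz":[0,0,0.002],"dr":[0,0,0]}]' 50
python3 - <<'E'
from h import *
go([.5497,.0212,.177],-78)
print(ctrl.get_state()["qpos"].round(2),ctrl.get_state()["wrist_torque"].round(2))
cv2.imwrite("pics/s9.png",cv2.resize(ctrl.read_camera("scene")[100:200,220:340,::-1],None,fx=6,fy=6,interpolation=2))
E
```

```text
time: 5.72
eef_pos: [0.5503, 0.0214, 0.1444]
tcp_rot: [0.779, -0.627, 0.001, -0.0]
contact_force: [-1.9, 0.3, 4.9]
opening: 0.15
t 5.72 pos [0.5503 0.0214 0.1444] F [-1.9  0.3  4.9] open 0.15
xyz [ 0.      0.0005 -0.0326] dr [-0.0016 -0.0006  0.0055]
[-0.15  0.06  1.93 -0.    1.14  1.21] [0.04 0.22 0.02]
```

View pics/s9.png

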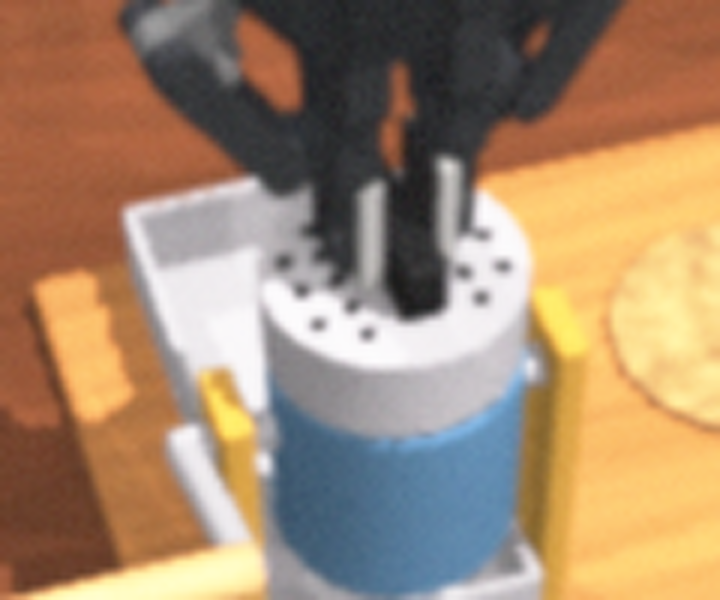

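```bash
python3 -m jog '[{"grip":1,"xyz":[0,0,0],"dr":[0,0,-0.12]},{"grip":1,"xyz":[0,0,0],"dr":[0,0,-0.24]},{"grip":1,"xyz":[0,0,0],"dr":[0,0,-0.36]},{"grip":1,"xyz":[0,0,0],"dr":[0,0,-0.48]},{"grip":1,"xyz":[0,0,0],"dr":[0,0,-0.6]},{"grip":1,"xyz":[0,0,0],"dr":[0,0,-0.72]},{"grip":1,"xyz":[0,0,0],"dr":[0,0,-0.84]},{"grip":1,"xyz":[0,0,0],"dr":[0,0,-0.96]},{"grip":1,"xyz":[0,0,0],"dr":[0,0,-1.08]},{"grip":1,"xyz":[0,0,0],"dr":[0,0,-1.2]},{"grip":1,"xyz":[0,0,0],"dr":[0,0,-1.26]},{"grip":1,"xyz":[0,0,0],"dr":[0,0,-1.26]}]'
python3 - <<'E'
from h import *
go([.5497,.0212,.177],-8)
print(ctrl.get_state()["wrist_torque"].round(2))
cv2.imwrite("pics/s10.png",cv2.resize(ctrl.read_camera("scene")[100:200,220:340,::-1],None,fx=6,fy=6,interpolation=2))
E
```

```text
time: 6.77
eef_pos: [0.5507, 0.0216, 0.1444]
tcp_rot: [0.999, -0.048, 0.001, -0.0]
contact_force: [0.3, 0.5, 6.6]
opening: 0.152
t 6.77 pos [0.5507 0.0216 0.1444] F [0.3 0.5 6.6] open 0.152
xyz [-0.0009  0.0004 -0.0326] dr [-0.0006 -0.0028  0.0445]
[0.18 0.   0.03]
```

View pics/s10.png

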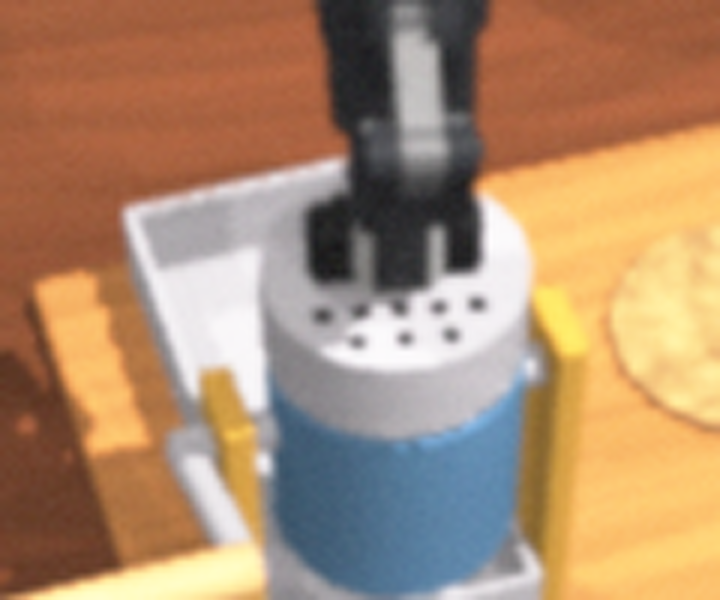

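The bar and cap turned about 72° with the grip. I'll lift gently, 40 mm first.

```bash
python3 -m jog '[{"grip":1,"xyz":[0,0,-0.005],"dr":[0,0,0]},{"grip":1,"xyz":[0,0,-0.01],"dr":[0,0,0]},{"grip":1,"xyz":[0,0,-0.018],"dr":[0,0,0]},{"grip":1,"xyz":[0,0,-0.026],"dr":[0,0,0]},{"grip":1,"xyz":[0,0,-0.034],"dr":[0,0,0]},{"grip":1,"xyz":[0,0,-0.045],"dr":[0,0,0]},{"grip":1,"xyz":[0,0,-0.06],"dr":[0,0,0]},{"grip":1,"xyz":[0,0,-0.06],"dr":[0,0,0]},{"grip":1,"xyz":[0,0,-0.06],"dr":[0,0,0]}]'
python3 - <<'E'
from h import *
go([.4513,.1651,.205],-8)
cv2.imwrite("pics/s11.png",cv2.resize(ctrl.read_camera("scene")[60:220,185:385,::-1],None,fx=3.5,fy=3.5,interpolation=2))
E
```

```text
time: 7.57
eef_pos: [0.5504, 0.0212, 0.2047]
tcp_rot: [0.999, -0.048, 0.002, 0.0]
contact_force: [-0.8, -0.1, -1.0]
opening: 0.148
t 7.57 pos [0.5504 0.0212 0.2047] F [-0.8 -0.1 -1. ] open 0.148
xyz [-0.1125 -0.1337 -0.0006] dr [ 0.0002 -0.003   0.0435]
```

View pics/s11.png

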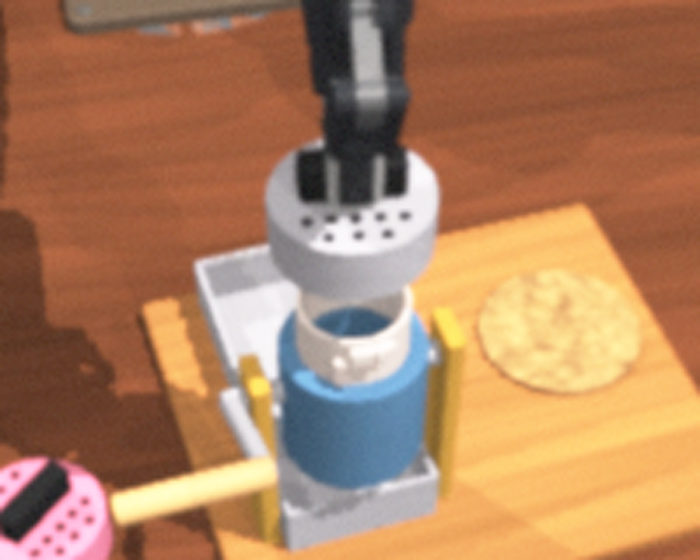

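```bash
python3 -m jog '[{"grip":1,"xyz":[-0.02,-0.023,0],"dr":[0,0,0]},{"grip":1,"xyz":[-0.04,-0.047,0],"dr":[0,0,0]},{"grip":1,"xyz":[-0.06,-0.07,0],"dr":[0,0,0]},{"grip":1,"xyz":[-0.08,-0.094,0],"dr":[0,0,0]},{"grip":1,"xyz":[-0.1,-0.119,0],"dr":[0,0,0]},{"grip":1,"xyz":[-0.1125,-0.1335,0],"dr":[0,0,0]},{"grip":1,"xyz":[-0.1125,-0.1335,0.03],"dr":[0,0,0]},{"grip":1,"xyz":[-0.1125,-0.1335,0.06],"dr":[0,0,0]},{"grip":1,"xyz":[-0.1125,-0.1335,0.09],"dr":[0,0,0]},{"grip":1,"xyz":[-0.1125,-0.1335,0.12],"dr":[0,0,0]},{"grip":1,"xyz":[-0.1125,-0.1335,0.14],"dr":[0,0,0]},{"grip":1,"xyz":[-0.1125,-0.1335,0.14],"dr":[0,0,0]}]'
python3 -m jog '[{"grip":1,"xyz":[0,0,0],"dr":[0,0,0]},{"grip":1,"xyz":[0,0,0],"dr":[0,0,0]}]'
python3 - <<'E'
from h import *
go([.4513,.1651,.025],-8)
cv2.imwrite("pics/s12.png",cv2.resize(ctrl.read_camera("scene")[90:210,265:415,::-1],None,fx=4.5,fy=4.5,interpolation=2))
cv2.imwrite("pics/t12.png",cv2.resize(ctrl.read_camera("top")[210:410,60:260,::-1],None,fx=3,fy=3,interpolation=2))
E
```

```text
time: 8.62
eef_pos: [0.4451, 0.1643, 0.0571]
tcp_rot: [0.999, -0.048, -0.006, 0.001]
contact_force: [-1.0, 0.0, -1.6]
opening: 0.15
time: 8.78
eef_pos: [0.4512, 0.1652, 0.0641]
tcp_rot: [0.999, -0.048, 0.001, -0.0]
contact_force: [0.8, -0.2, 0.2]
opening: 0.151
t 8.78 pos [0.4512 0.1652 0.0641] F [ 0.8 -0.2  0.2] open 0.151
xyz [0.     0.0001 0.0391] dr [-0.0004 -0.0014  0.0436]
```

View pics/s12.png

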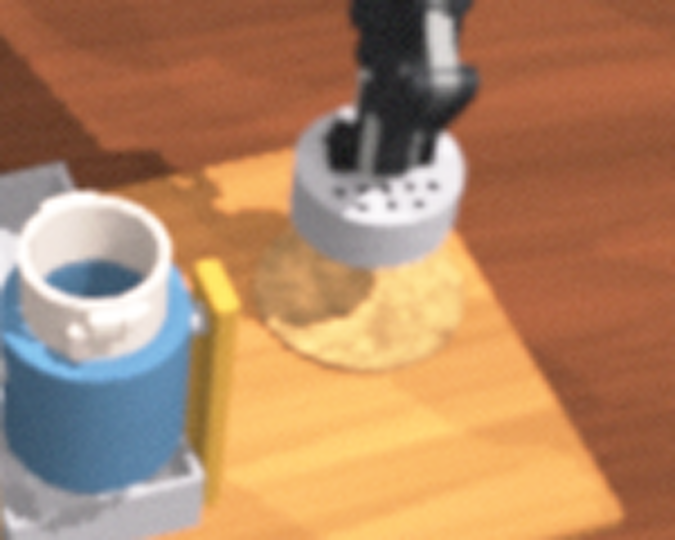

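View pics/t12.png

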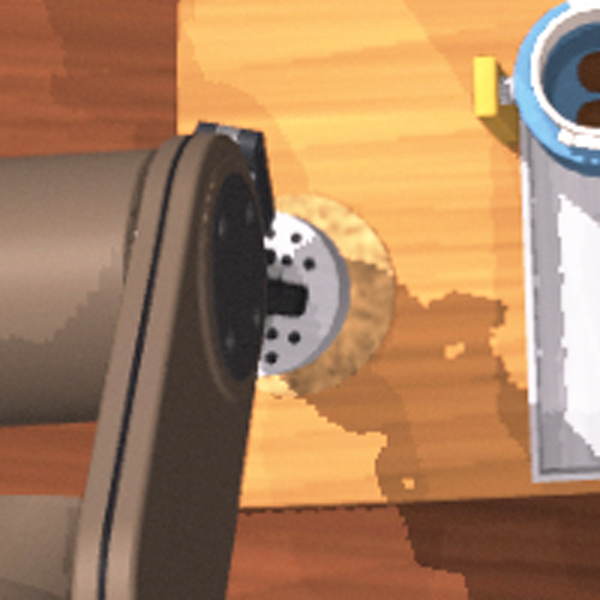

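```bash
python3 -m jog '[{"grip":1,"xyz":[0,0,0.015],"dr":[0,0,0]},{"grip":1,"xyz":[0,0,0.03],"dr":[0,0,0]},{"grip":1,"xyz":[0,0,0.038],"dr":[0,0,0]},{"grip":1,"xyz":[0,0,0.042],"dr":[0,0,0]},{"grip":1,"xyz":[0,0,0.043],"dr":[0,0,0]},{"grip":1,"xyz":[0,0,0.043],"dr":[0,0,0]},{"grip":1,"xyz":[0,0,0.043],"dr":[0,0,0]},{"grip":1,"xyz":[0,0,0.043],"dr":[0,0,0]}]'
python3 - <<'E'
from h import *
go([.4513,.1651,.015],-8)
cv2.imwrite("pics/s13.png",cv2.resize(ctrl.read_camera("scene")[90:210,265:415,::-1],None,fx=4.5,fy=4.5,interpolation=2))
E
```

```text
time: 9.55
eef_pos: [0.4512, 0.1652, 0.021]
tcp_rot: [0.999, -0.048, 0.001, -0.0]
contact_force: [-0.2, -0.8, -1.1]
opening: 0.151
t 9.55 pos [0.4512 0.1652 0.021 ] F [-0.2 -0.8 -1.1] open 0.151
xyz [0.0001 0.0001 0.006 ] dr [-0.0004 -0.0016  0.0437]
```

View pics/s13.png

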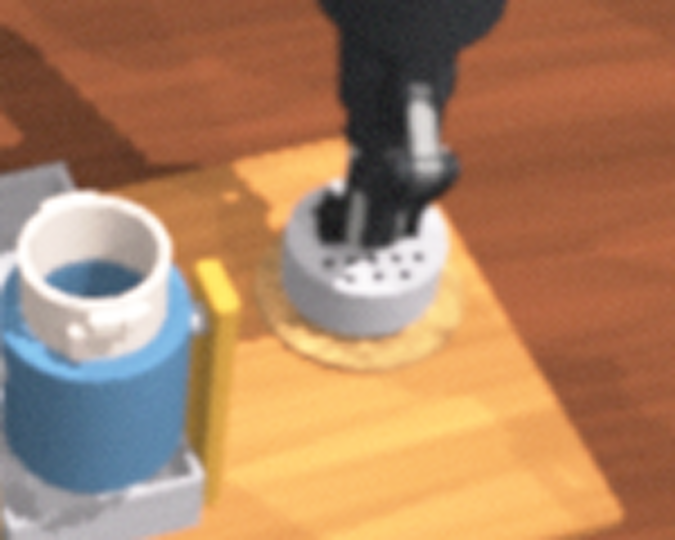

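```bash
python3 -m jog '[{"grip":1,"xyz":[0,0,0.002],"dr":[0,0,0]},{"grip":1,"xyz":[0,0,0.004],"dr":[0,0,0]},{"grip":1,"xyz":[0,0,0.004],"dr":[0,0,0]},{"grip":1,"xyz":[0,0,0.004],"dr":[0,0,0]}]'; python3 -m jog '[{"grip":1,"xyz":[0,0,0.001],"dr":[0,0,0]},{"grip":1,"xyz":[0,0,0.002],"dr":[0,0,0]},{"grip":1,"xyz":[0,0,0.002],"dr":[0,0,0]},{"grip":1,"xyz":[0,0,0.002],"dr":[0,0,0]}]'
python3 - <<'E'
from h import *
go([.4513,.1651,.015],-8)
E
```

```text
time: 9.93
eef_pos: [0.4502, 0.1651, 0.0159]
tcp_rot: [0.999, -0.048, -0.0, 0.0]
contact_force: [0.0, -0.6, -0.5]
opening: 0.149
time: 10.27
eef_pos: [0.4506, 0.1651, 0.0144]
tcp_rot: [0.999, -0.048, 0.0, 0.0]
contact_force: [-1.7, -0.7, 2.7]
opening: 0.148
t 10.27 pos [0.4506 0.1651 0.0144] F [-1.7 -0.7  2.7] open 0.148
xyz [ 0.0007 -0.0001 -0.0006] dr [ 0.0001 -0.0001  0.0437]
```

```bash
python3 -m jog '[{"grip":0.8,"xyz":[0,0,0],"dr":[0,0,0]},{"grip":0.6,"xyz":[0,0,0],"dr":[0,0,0]},{"grip":0.6,"xyz":[0,0,0],"dr":[0,0,0]},{"grip":0.6,"xyz":[0,0,-0.01],"dr":[0,0,0]},{"grip":0.6,"xyz":[0,0,-0.03],"dr":[0,0,0]},{"grip":0.6,"xyz":[0,0,-0.06],"dr":[0,0,0]},{"grip":0.6,"xyz":[0,0,-0.1],"dr":[0,0,0]},{"grip":0.6,"xyz":[0,0,-0.14],"dr":[0,0,0]},{"grip":0.6,"xyz":[0,0,-0.18],"dr":[0,0,0]},{"grip":0.6,"xyz":[0,0,-0.22],"dr":[0,0,0]},{"grip":0.6,"xyz":[0,0,-0.22],"dr":[0,0,0]}]'
python3 - <<'E'
from h import *
go([.6295,-.070,.26],7)
go([.6295,-.070,.26],187)
cv2.imwrite("pics/s14.png",cv2.resize(ctrl.read_camera("scene")[90:230,185:415,::-1],None,fx=3.4,fy=3.4,interpolation=2))
E
```

```text
time: 11.18
eef_pos: [0.4552, 0.1659, 0.2452]
tcp_rot: [0.999, -0.048, 0.009, -0.002]
contact_force: [0.7, 0.4, 1.8]
opening: 0.4
t 11.18 pos [0.4552 0.1659 0.2452] F [0.7 0.4 1.8] open 0.4
xyz [ 0.1963  0.2181 -0.0122] dr [-0.0024 -0.0183 -0.2179]
t 11.18 pos [0.4552 0.1659 0.2452] F [0.7 0.4 1.8] open 0.4
xyz [ 0.1963  0.2181 -0.0122] dr [-0.0269  0.0035  2.9236]
```

View pics/s14.png

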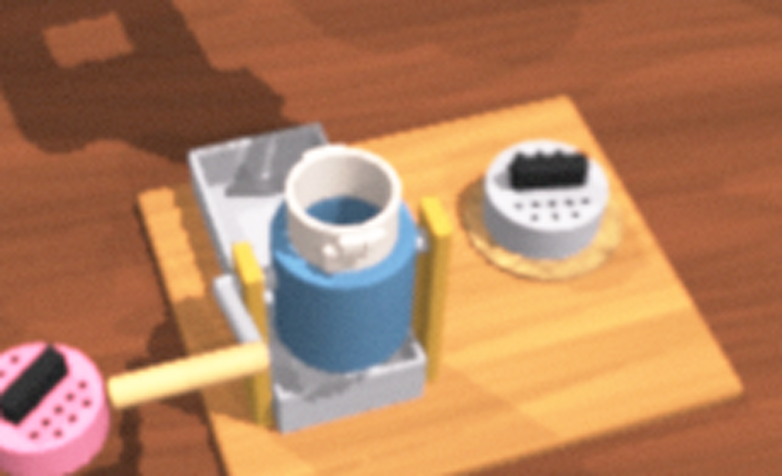

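```bash
python3 -m jog '[{"grip":0.4,"xyz":[0.03,0.033,-0.01],"dr":[0,0,-0.05]},{"grip":0.4,"xyz":[0.06,0.066,-0.01],"dr":[0,0,-0.1]},{"grip":0.4,"xyz":[0.09,0.1,-0.01],"dr":[0,0,-0.15]},{"grip":0.4,"xyz":[0.12,0.133,-0.01],"dr":[0,0,-0.2]},{"grip":0.4,"xyz":[0.15,0.166,-0.01],"dr":[0,0,-0.218]},{"grip":0.4,"xyz":[0.18,0.2,-0.01],"dr":[0,0,-0.218]},{"grip":0.4,"xyz":[0.196,0.218,-0.01],"dr":[0,0,-0.218]},{"grip":0.4,"xyz":[0.196,0.218,-0.01],"dr":[0,0,-0.218]},{"grip":0.4,"xyz":[0.196,0.218,-0.01],"dr":[0,0,-0.218]},{"grip":0.4,"xyz":[0.196,0.218,-0.01],"dr":[0,0,-0.218]}]'
python3 - <<'E'
from h import *
cv2.imwrite("pics/t15.png",cv2.resize(ctrl.read_camera("top")[160:390,110:370,::-1],None,fx=2.5,fy=2.5,interpolation=2))
go([.6295,-.070,.16],7); print(ctrl.get_state()["qpos"].round(2))
E
```

```text
time: 12.07
eef_pos: [0.6238, -0.0704, 0.2428]
tcp_rot: [0.998, 0.061, -0.001, -0.001]
contact_force: [-0.3, -0.5, -0.8]
opening: 0.602
t 12.12 pos [ 0.6237 -0.0697  0.2433] F [-0.8 -0.2 -0.2] open 0.601
xyz [0.0058 0.0011 0.0833] dr [-0.0011  0.0016  0.0004]
[-0.27  0.15  1.65  0.    1.34 -0.4 ]
```

View pics/t15.png

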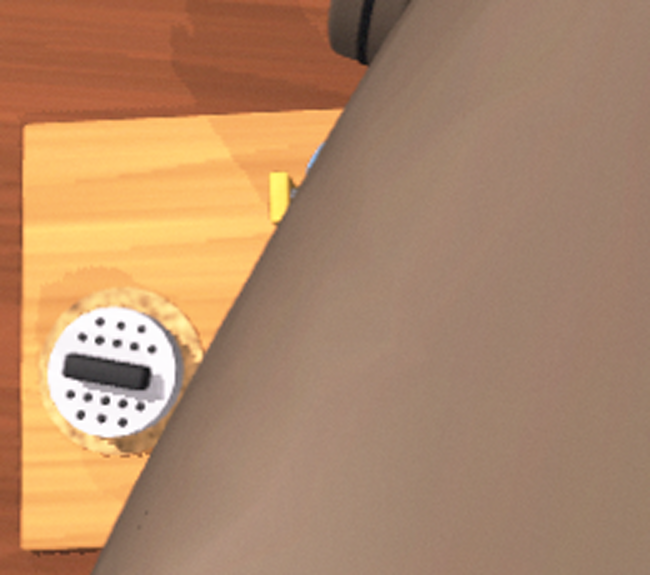

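```bash
python3 -c "
from h import *
print(onz('top',(110+113/2.5,160+371/2.5),.044),onz('scene',(185+546/3.4,90+185/3.4),.044))"
python3 -m jog '[{"grip":0.4,"xyz":[0.006,0.001,0],"dr":[0,0,0]},{"grip":0.4,"xyz":[0.006,0.001,0.03],"dr":[0,0,0]},{"grip":0.4,"xyz":[0.006,0.001,0.06],"dr":[0,0,0]},{"grip":0.4,"xyz":[0.006,0.001,0.083],"dr":[0,0,0]},{"grip":0.4,"xyz":[0.006,0.001,0.083],"dr":[0,0,0]},{"grip":0.4,"xyz":[0.006,0.001,0.083],"dr":[0,0,0]}]'
python3 - <<'E'
from h import *
go([.6295,-.070,.103],7)
cv2.imwrite("pics/s16.png",cv2.resize(ctrl.read_camera("scene")[100:240,150:330,::-1],None,fx=4,fy=4,interpolation=2))
E
```

```text
[0.45082202 0.16287907 0.044     ] [0.45089632 0.16337739 0.044     ]
time: 12.62
eef_pos: [0.6296, -0.0695, 0.16]
tcp_rot: [0.998, 0.062, -0.001, -0.001]
contact_force: [-0.1, -0.3, 0.2]
opening: 0.601
t 12.62 pos [ 0.6296 -0.0695  0.16  ] F [-0.1 -0.3  0.2] open 0.601
xyz [-0.      0.0005  0.057 ] dr [-0.0012  0.0027  0.0014]
```

View pics/s16.png

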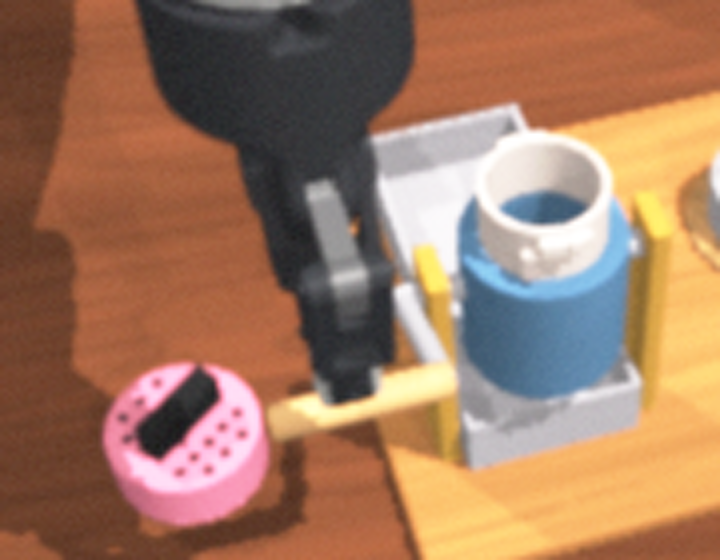

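```bash
python3 -c "
from h import *
print((proj('scene',[[.66,-.067,.194],[.66,-.067,.184],[.66,-.067,.16]])-[150,100])*4)"
python3 -m jog '[{"grip":0.4,"xyz":[0,0,0.01],"dr":[0,0,0]},{"grip":0.4,"xyz":[0,0,0.02],"dr":[0,0,0]},{"grip":0.4,"xyz":[0,0,0.03],"dr":[0,0,0]},{"grip":0.4,"xyz":[0,0,0.03],"dr":[0,0,0]},{"grip":0.4,"xyz":[0,0,0.03],"dr":[0,0,0]}]'
python3 - <<'E'
from h import *
go([.6295,-.070,.103],7)
cv2.imwrite("pics/s17.png",cv2.resize(ctrl.read_camera("scene")[100:240,150:330,::-1],None,fx=4,fy=4,interpolation=2))
E
```

```text
[[349.94578446 405.29842286]
 [352.65750144 422.41924214]
 [358.86092458 461.53134315]]
time: 13.08
eef_pos: [0.63, -0.0708, 0.1299]
tcp_rot: [0.998, 0.061, -0.001, -0.0]
contact_force: [-0.1, 0.1, 0.1]
opening: 0.601
t 13.08 pos [ 0.63   -0.0708  0.1299] F [-0.1  0.1  0.1] open 0.601
xyz [-0.0003 -0.0008  0.0269] dr [-0.0009  0.0021 -0.0003]
```

View pics/s17.png

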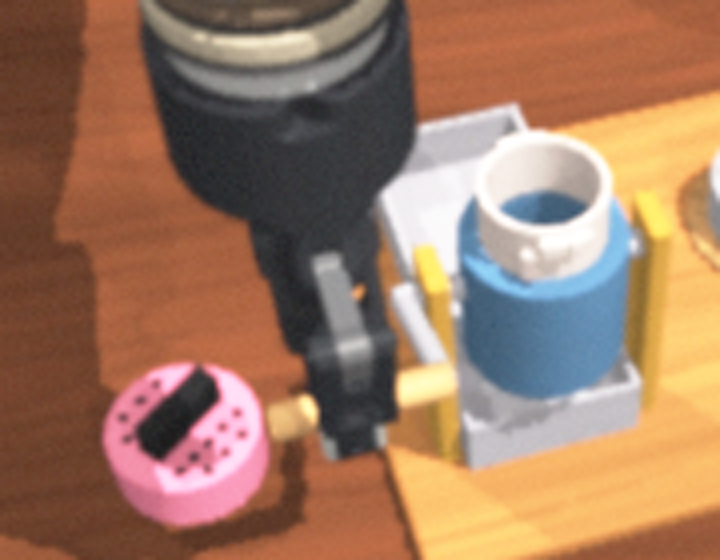

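```bash
python3 -m jog '[{"grip":0.4,"xyz":[0,-0.001,0.008],"dr":[0,0,0]},{"grip":0.4,"xyz":[0,-0.001,0.016],"dr":[0,0,0]},{"grip":0.4,"xyz":[0,-0.001,0.024],"dr":[0,0,0]},{"grip":0.6,"xyz":[0,-0.001,0.024],"dr":[0,0,0]},{"grip":0.8,"xyz":[0,-0.001,0.024],"dr":[0,0,0]},{"grip":1,"xyz":[0,-0.001,0.024],"dr":[0,0,0]},{"grip":1,"xyz":[0,-0.001,0.024],"dr":[0,0,0]},{"grip":1,"xyz":[0,-0.001,0.024],"dr":[0,0,0]},{"grip":1,"xyz":[0,-0.001,0.024],"dr":[0,0,0]}]' 25
python3 - <<'E'
from h import *
go([.6295,-.070,.103],7)
cv2.imwrite("pics/s18.png",cv2.resize(ctrl.read_camera("scene")[100:240,150:330,::-1],None,fx=4,fy=4,interpolation=2))
E
```

```text
time: 13.88
eef_pos: [0.6296, -0.0701, 0.107]
tcp_rot: [0.998, 0.061, -0.001, -0.0]
contact_force: [-5.1, -0.4, 1.1]
opening: 0.151
t 13.88 pos [ 0.6296 -0.0701  0.107 ] F [-5.1 -0.4  1.1] open 0.151
xyz [-0.     -0.0001  0.004 ] dr [-0.0003  0.0027 -0.    ]
```

View pics/s18.png

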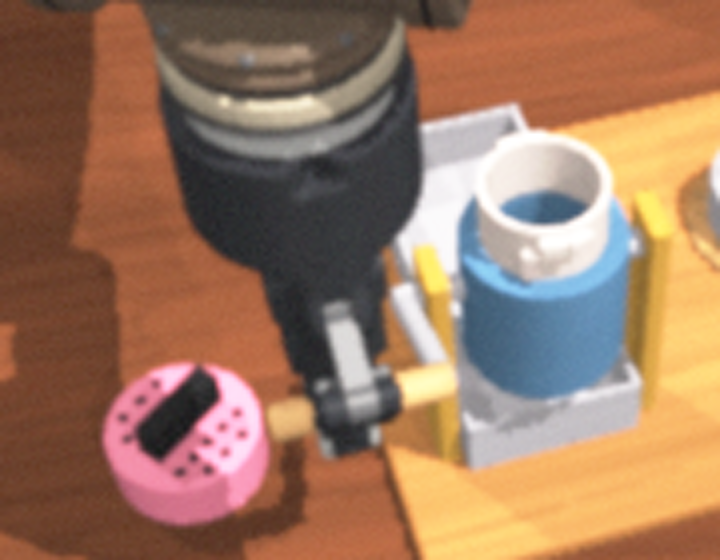

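```bash
python3 - <<'E'
import numpy as np
a=25.2+np.arange(0,37)*3.75
P=75*np.c_[np.cos(np.radians(a)),-np.sin(np.radians(a))]
for c in range(4): print((P[9*c+1:9*c+10]-P[9*c]).round(1).tolist())
E
```

```text
[[-2.2, -4.4], [-4.7, -8.6], [-7.5, -12.6], [-10.6, -16.5], [-13.9, -20.1], [-17.4, -23.5], [-21.1, -26.7], [-25.1, -29.7], [-29.2, -32.3]]
[[-4.3, -2.4], [-8.7, -4.5], [-13.3, -6.3], [-17.9, -7.8], [-22.7, -9.0], [-27.5, -9.9], [-32.4, -10.5], [-37.3, -10.7], [-42.2, -10.7]]
[[-4.9, 0.4], [-9.7, 1.1], [-14.5, 2.1], [-19.3, 3.5], [-23.9, 5.1], [-28.4, 7.1], [-32.8, 9.3], [-37.0, 11.8], [-41.0, 14.6]]
[[-3.9, 3.0], [-7.5, 6.3], [-10.9, 9.9], [-14.1, 13.6], [-17.0, 17.5], [-19.7, 21.6], [-22.1, 25.9], [-24.2, 30.4], [-26.0, 34.9]]
```

```bash
python3 -m jog '[{"grip":1,"xyz":[-0.0022,0,-0.0044],"dr":[0,0,0]},{"grip":1,"xyz":[-0.0047,0,-0.0086],"dr":[0,0,0]},{"grip":1,"xyz":[-0.0075,0,-0.0126],"dr":[0,0,0]},{"grip":1,"xyz":[-0.0106,0,-0.0165],"dr":[0,0,0]},{"grip":1,"xyz":[-0.0139,0,-0.0201],"dr":[0,0,0]},{"grip":1,"xyz":[-0.0174,0,-0.0235],"dr":[0,0,0]},{"grip":1,"xyz":[-0.0211,0,-0.0267],"dr":[0,0,0]},{"grip":1,"xyz":[-0.0251,0,-0.0297],"dr":[0,0,0]},{"grip":1,"xyz":[-0.0292,0,-0.0323],"dr":[0,0,0]}]'
python3 - <<'E'
from h import *
cv2.imwrite("pics/s19.png",cv2.resize(ctrl.read_camera("scene")[80:240,150:330,::-1],None,fx=3.5,fy=3.5,interpolation=2))
print(ctrl.get_state()["eef_pos"],ctrl.get_state()["contact_force"],ctrl.get_state()["wrist_torque"])
E
```

```text
time: 14.68
eef_pos: [0.6033, -0.0734, 0.1415]
tcp_rot: [0.998, 0.061, 0.003, 0.0]
contact_force: [5.6, 1.8, -2.6]
opening: 0.149
[ 0.60276371 -0.07348567  0.14192184] [ 4.46865306  2.00409005 -0.61476657] [ 0.34704318 -0.82946251 -0.00344171]
```

View pics/s19.png

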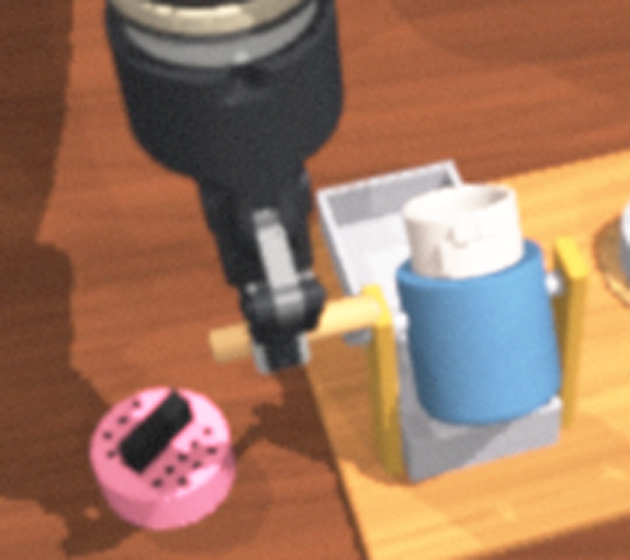

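The handle is following the grip and the jar is tilting toward the tray. I'll keep going.

```bash
python3 -m jog '[{"grip":1,"xyz":[-0.0043,0,-0.0024],"dr":[0,0,0]},{"grip":1,"xyz":[-0.0087,0,-0.0045],"dr":[0,0,0]},{"grip":1,"xyz":[-0.0133,0,-0.0063],"dr":[0,0,0]},{"grip":1,"xyz":[-0.0179,0,-0.0078],"dr":[0,0,0]},{"grip":1,"xyz":[-0.0227,0,-0.009],"dr":[0,0,0]},{"grip":1,"xyz":[-0.0275,0,-0.0099],"dr":[0,0,0]},{"grip":1,"xyz":[-0.0324,0,-0.0105],"dr":[0,0,0]},{"grip":1,"xyz":[-0.0373,0,-0.0107],"dr":[0,0,0]},{"grip":1,"xyz":[-0.0422,0,-0.0107],"dr":[0,0,0]}]'
python3 -m jog '[{"grip":1,"xyz":[-0.0049,0,0.0004],"dr":[0,0,0]},{"grip":1,"xyz":[-0.0097,0,0.0011],"dr":[0,0,0]},{"grip":1,"xyz":[-0.0145,0,0.0021],"dr":[0,0,0]},{"grip":1,"xyz":[-0.0193,0,0.0035],"dr":[0,0,0]},{"grip":1,"xyz":[-0.0239,0,0.0051],"dr":[0,0,0]},{"grip":1,"xyz":[-0.0284,0,0.0071],"dr":[0,0,0]},{"grip":1,"xyz":[-0.0328,0,0.0093],"dr":[0,0,0]},{"grip":1,"xyz":[-0.037,0,0.0118],"dr":[0,0,0]},{"grip":1,"xyz":[-0.041,0,0.0146],"dr":[0,0,0]}]'
python3 - <<'E'
from h import *
cv2.imwrite("pics/s20.png",cv2.resize(ctrl.read_camera("scene")[80:240,150:350,::-1],None,fx=3.5,fy=3.5,interpolation=2))
print(ctrl.get_state()["eef_pos"],ctrl.get_state()["contact_force"],ctrl.get_state()["wrist_torque"])
E
```

```text
time: 15.48
eef_pos: [0.5651, -0.0783, 0.1566]
tcp_rot: [0.998, 0.061, 0.008, 0.001]
contact_force: [7.9, 5.1, 6.9]
opening: 0.154
time: 16.23
eef_pos: [0.5223, -0.0834, 0.1406]
tcp_rot: [0.998, 0.061, 0.005, 0.0]
contact_force: [4.4, 3.6, 6.1]
opening: 0.149
[ 0.52099547 -0.08353304  0.13957802] [2.02548234 1.26782032 5.5227632 ] [ 0.3327351  -0.49708257  0.00934481]
```

View pics/s20.png

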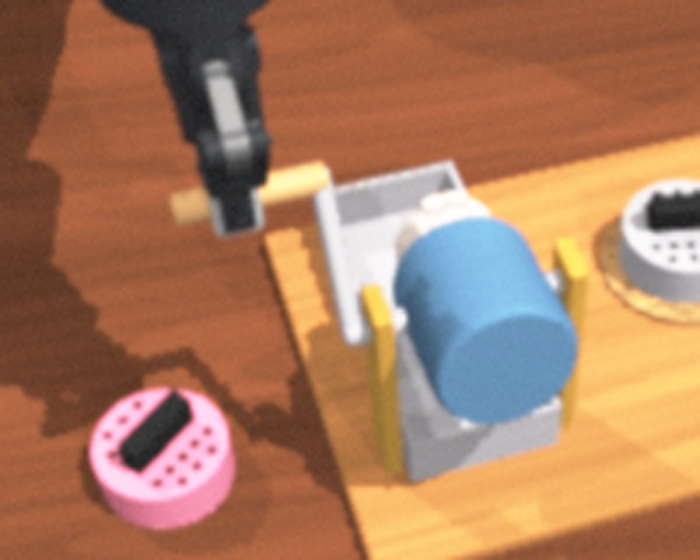

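```bash
python3 -m jog '[{"grip":1,"xyz":[-0.0039,0,0.003],"dr":[0,0,0]},{"grip":1,"xyz":[-0.0075,0,0.0063],"dr":[0,0,0]},{"grip":1,"xyz":[-0.0109,0,0.0099],"dr":[0,0,0]},{"grip":1,"xyz":[-0.0141,0,0.0136],"dr":[0,0,0]},{"grip":1,"xyz":[-0.017,0,0.0175],"dr":[0,0,0]},{"grip":1,"xyz":[-0.0197,0,0.0216],"dr":[0,0,0]},{"grip":1,"xyz":[-0.0221,0,0.0259],"dr":[0,0,0]},{"grip":1,"xyz":[-0.0242,0,0.0304],"dr":[0,0,0]},{"grip":1,"xyz":[-0.026,0,0.0349],"dr":[0,0,0]},{"grip":1,"xyz":[-0.026,0,0.0349],"dr":[0,0,0]},{"grip":1,"xyz":[-0.026,0,0.0349],"dr":[0,0,0]},{"grip":1,"xyz":[-0.026,0,0.0349],"dr":[0,0,0]}]'
python3 - <<'E'
from h import *
cv2.imwrite("pics/s21.png",cv2.resize(ctrl.read_camera("scene")[80:240,150:350,::-1],None,fx=3.5,fy=3.5,interpolation=2))
cv2.imwrite("pics/t21.png",cv2.resize(ctrl.read_camera("top")[160:390,110:370,::-1],None,fx=2.5,fy=2.5,interpolation=2))
s=ctrl.get_state()
print(s["eef_pos"],s["contact_force"])
th=np.radians(7.04);R=np.array([[np.cos(th),-np.sin(th)],[np.sin(th),np.cos(th)]])
l=R.T@(s["eef_pos"][:2]-[.5199,.0174]);print(l,np.degrees(np.arctan2(s["eef_pos"][2]+.045-.12,l[0]-.03))-25.2)
E
```

```text
time: 17.28
eef_pos: [0.4939, -0.0868, 0.1032]
tcp_rot: [0.998, 0.061, 0.001, 0.0]
contact_force: [-1.1, 2.4, 6.9]
opening: 0.148
[ 0.49394046 -0.08682119  0.10322712] [-2.20222257  2.51971534  5.60908614]
[-0.03853741 -0.10025379] 132.41569831397203
```

View pics/s21.png

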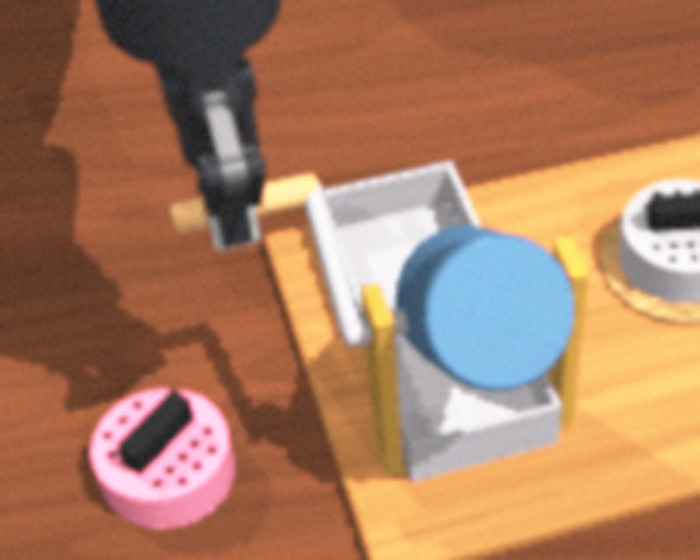

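View pics/t21.png

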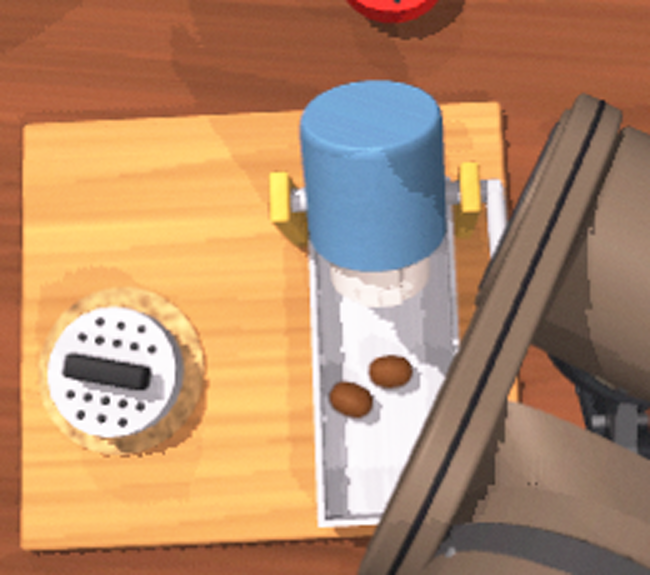

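Both nutmegs are in the tray, at (390,372) and (352,400) in the top crop. I'll nudge the handle a few degrees to make the full 135°, then release and retreat upward.

```bash
python3 -m jog '[{"grip":1,"xyz":[-0.0005,0,0.002],"dr":[0,0,0]},{"grip":1,"xyz":[-0.001,0,0.004],"dr":[0,0,0]},{"grip":1,"xyz":[-0.001,0,0.004],"dr":[0,0,0]},{"grip":1,"xyz":[-0.001,0,0.004],"dr":[0,0,0]},{"grip":0.7,"xyz":[-0.001,0,0.004],"dr":[0,0,0]},{"grip":0.5,"xyz":[-0.001,0,0.004],"dr":[0,0,0]},{"grip":0.5,"xyz":[-0.001,0,0.004],"dr":[0,0,0]},{"grip":0.5,"xyz":[-0.001,0,0.004],"dr":[0,0,0]}]'
python3 -m jog '[{"grip":0.5,"xyz":[0,0,-0.01],"dr":[0,0,0]},{"grip":0.5,"xyz":[0,0,-0.03],"dr":[0,0,0]},{"grip":0.5,"xyz":[0,0,-0.06],"dr":[0,0,0]},{"grip":0.5,"xyz":[0,0,-0.09],"dr":[0,0,0]},{"grip":0.5,"xyz":[0,0.03,-0.12],"dr":[0,0,0]},{"grip":0.5,"xyz":[0,0.06,-0.12],"dr":[0,0,0]},{"grip":0.5,"xyz":[0,0.1,-0.12],"dr":[0,0,0]},{"grip":0.5,"xyz":[0,0.14,-0.12],"dr":[0,0,0]},{"grip":0.5,"xyz":[0,0.18,-0.12],"dr":[0,0,0]},{"grip":0.5,"xyz":[0,0.22,-0.12],"dr":[0,0,0]},{"grip":0.5,"xyz":[0,0.22,-0.12],"dr":[0,0,0]},{"grip":0.5,"xyz":[0,0.22,-0.12],"dr":[0,0,0]}]'
python3 - <<'E'
from h import *
cv2.imwrite("pics/s22.png",ctrl.read_camera("scene")[:,:,::-1])
cv2.imwrite("pics/t22.png",ctrl.read_camera("top")[:,:,::-1])
E
```

```text
time: 18.05
eef_pos: [0.4919, -0.087, 0.0965]
tcp_rot: [0.998, 0.061, -0.0, 0.0]
contact_force: [-0.4, -0.1, 0.2]
opening: 0.5
time: 19.05
eef_pos: [0.5186, -0.3071, 0.2166]
tcp_rot: [0.998, 0.059, -0.0, -0.0]
contact_force: [-0.6, 0.4, 0.2]
opening: 0.499
```

View pics/s22.png

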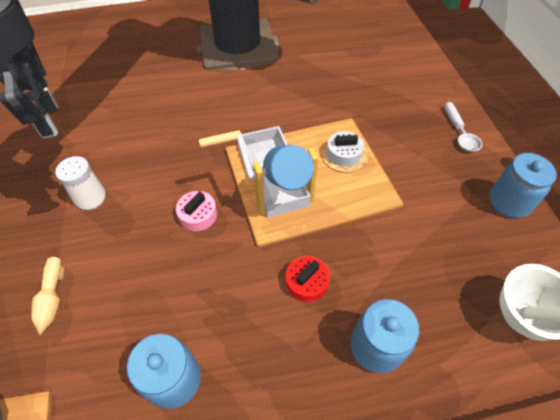

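View pics/t22.png

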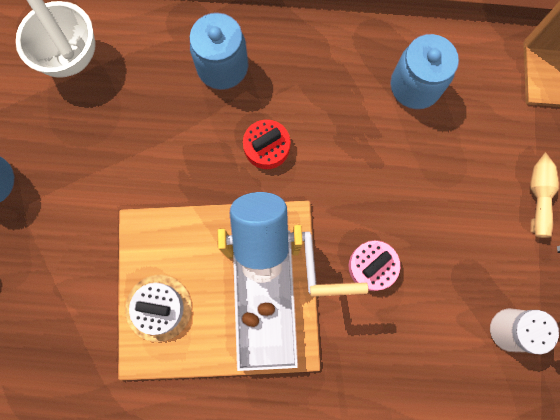

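The cap stands on the cork at (157,309) in the top view. Both nutmegs, at (266,309) and (250,320), lie in the tray. I'll check the swing angle and the positions numerically.

```bash
python3 - <<'E'
from h import *
th=np.radians(7.04);R=np.array([[np.cos(th),-np.sin(th)],[np.sin(th),np.cos(th)]])
L=lambda p:np.r_[R.T@(p[:2]-[.5199,.0174]),p[2]]
for a,b in [((240,134),(312,290)),((202,142),(366,289))]:
    p,e=tri(a,b);l=L(p);print(l.round(3),round(e,4),np.degrees(np.arctan2(l[2]-.12,l[0]-.03))-25.2)
for uv in[(266,309),(250,320)]: print("nut",L(onz("top",uv,.025)).round(3))
print("cap",L(onz("top",(155.5,308),.044)).round(3),"time",ctrl.get_state()["time"],ctrl.get_state()["contact_force"])
E
```

```text
[-0.04  -0.059  0.149] 0.0022 132.41610345996816
[-0.042 -0.124  0.148] 0.0028 133.21829180692492
nut [-0.059 -0.001  0.025]
nut [-0.073  0.022  0.025]
cap [-0.05   0.152  0.044] time 19.15 [ 0.4384425  -0.19542155  0.12496851]
```

```bash
python3 -c "
from plant import ctrl
print(ctrl.sign_off())"
```

```text
the job is handed in; nothing more can be done
None
```

I unscrewed the cap with about a 72° counterclockwise turn, lifted it off and set it right way up on the cork pad. Then I swung the shaker over by its handle, let go, and moved the arm clear. I handed the job in at about 19 s of the 64 s allowed.

**Last checks:**
- **Cap:** it stands upright about 2–3 mm from the pad centre.
- **Nutmegs:** both are in the tray, at about (-59, -1) and (-73, 22) mm in the stand's frame, well inside the walls.
- **Robot:** it was touching nothing, with contact force near 0 N. The highest force I read was about 12 N; I did not log forces between moves.

**What disagreed:**
- **Handle swing:** the camera measured 132–133°. Its heights read about 2 mm high on the handle, and corrected for that the swing is about 134° of the 135° asked. The nutmegs had already poured out.
- **Fingertip height:** the fingertips looked about 35 mm higher in the images than the reported TCP. I set the grasp heights from the pictures and the contact force instead.

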